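# Offer a carving blank up to its cradle

### The arm

A 7-joint arm with a two-finger parallel gripper is mounted at the origin on a cart in front of the work surface, level with it; the furniture and walls round the work are solid. World frame = base frame: x ahead of the robot, y to its left, z up, the work surface at z = 0. Lengths are in m, angles in rad, forces in N, time in s.
With the tool pointing down it reaches from about 0.425 to 0.925 m from the base axis. Payload 6.8 kg.
Tool frame: the origin (TCP) lies on the centre line of the jaws, within the pads' length; the fingertips stand 11 mm ahead of it and the grasp point (between the pads) lies 8 mm behind it; z points along the fingers, x is the direction in which the jaws open and shut, and the axes are right-handed (so a half turn about z gives the same grasp; the last joint's range is limited). The gripper opens to 85 mm and grips with 20 to 120 N. Pads are 22 mm wide; open, the fingers measure 114 mm over their backs; the gripper's body (76 mm by 85 mm) begins 54 mm behind the grasp point. The pads swing forward as they close: fully open they stand 13 mm farther back than shut.
Start: joints at [-0.108, 0.477, 0.022, 1.555, -0.011, 1.109, -0.083], TCP at [0.675, 0, 0.242] pointing down, gripper open.
Joint ranges: [-2.96, 2.96], [-0.34, 2.1], [-1.41, 1.46], [0.24, 2.44], [-1.37, 4.51], [0.17, 1.92], [-2.96, 2.96]. Speed limits (rad/s): [2.39, 2.39, 3.14, 3.14, 3.14, 3.14, 3.14].

### API

Orientations are given as a 3x3 rotation matrix whose columns are the frame's x, y, z axes.
In Python, from workcell import bot gives the robot as it stands. The module is installed in compiled form; this text tells all that it offers.
- The arm moves only by the tool drive_tool, never from a script. Its argument "increments" is a list that holds one entry, the list of rows, each a list of 7 numbers: the turn, a rotation vector about the tool's x, y, z in degrees, then the shift along the tool's x, y, z in mm, then the closure, from 0 (fully open) to 1 (shut). A call has 1 to 12 rows; each row shifts and turns the pose as measured when the row begins, along the tool's axes as they then stand; what a row does not reach is not made up. A row lasts 1/8 s, in which the tool goes at most 62.5 mm and 10.7 degrees, less where a joint would pass 70% of its speed; a pose out of reach is approached as far as the arm can. A call is refused whole if a number of a shift passes 62.5 or a number of a turn 10.7, either way. A call with a gripper value outside its range is refused whole. The fingers move at their own pace and stop on an object; "squeeze" is the grip in N (left out, the last holds). Time passes only in rows, so rows that do not move let the fingers close. It gives the time, the measured TCP pose, the force and the opening at its end, in the units of the state.
- bot.observe(): the state, without advancing time (a new reading comes with each control period).
- bot.read_camera(name): name is "scene" or "side" or "wrist"; returns the picture (384x512x3 uint8, red, green, blue); there is no depth.
- bot.camera_model(name): a dict with "intrinsics" (3x3 intrinsics, pixels), "extrinsics" (4x4, takes a point from camera to world coordinates); the wrist camera has in their place "T_tool_cam" (4x4, takes a point from camera to tool coordinates, whose origin is the TCP and whose axes are the tool frame's). Camera axes: x right, y down, z forward; pixel columns grow to the right and rows downward; lengths in m; the calibration is good to about 2 mm. A picture is of the moment at which its call begins: read the wrist's pose just before it. camera_model takes no time and is no camera call.
- bot.close_job(): hands the job in, once; it reports no verdict.
The state is a dict: "clock": time; "joints": joint angles; "joint_vel": joint speeds; "joint_efforts": joint torques, N m; "tool_pos": TCP position; "orientation": TCP orientation; "contact_force": force on the tool from outside, world axes, zero at the start; "torque": the same for the moment, N m; "finger_gap": opening from 0.0 (shut) to 1.0 (fully open).
Only numpy, scipy, OpenCV 4.12 (cv2) and the standard library are available. Lean on these libraries where they do the work, as an engineer would, in place of code of your own. Each camera call takes 0.05 s, during which the arm holds its last target.

### The job

The bench magnifier is in the way above the wooden cradle: swing it aside to the left (it has an upright handle) until the middle of its lens is some 16 cm or more sideways from the middle of the cradle, and leave it there. Then pick up the longer of the two wooden blanks lying right of the vice, carry it across clear of the vice, and hold it hovering level about a centimetre above the cradle's pocket, centred on it and lined up lengthways, so that the even gap all round can be checked; it must not touch the cradle. Finish while still holding it there, and leave the short block, the eraser and the ribbed cap where they lie.

Things in the scene. Friction and masses are not known exactly. Their poses are not given: they have to be found in the camera images.
- blank_center (a point): centre of the blank to carry: a plain pale rectangular wood block, 110 mm long (its y axis), 45 mm wide (its x axis), 38 mm high (z up), loose, about 0.12 kg, lying flat on the worktop right of the vice (smaller y). Either way round is the same. Its colour does not matter, its length tells it from the short block
- short_block_center (a point): centre of the other loose wood block, 75 mm long (y axis), 50 mm wide (x axis), 28 mm high, dark; it lies near the blank, sometimes on one side of it, sometimes on the other, and must not be moved by more than 2 cm
- pocket (a point): centre of the mouth of the cradle's pocket, on the cradle's top face, 32 mm above the worktop. The cradle is a fixed wooden board, 156 x 86 mm on a 176 x 100 mm base, long way along its x axis; the rectangular pocket is 122 mm long (x axis), 57 mm wide (y axis) and 16 mm deep, so the blank's long y axis must lie along the pocket's x axis
- magnifier_arm (a joint): swing of the magnifier's arm on its upright post, rad: 0 = the lens about above the cradle, growing as it swings to the left (clockwise seen from above); range -0.3 to 1.75. The joint is stiff (0.25 N m of friction) and stays where it is left; 1.25 is always enough for the lens to be clear
- post (a point): point on the upright axis about which the magnifier's arm swings, 190 mm above the worktop; fixed. The post (16 mm thick) stands behind the cradle on a round foot 90 mm across; with its joint head it reaches 218 mm high
- lens (a point): centre of the round lens (frame 88 mm across, 14 mm thick) on the arm, 160 mm from the post's axis and 190 mm above the worktop
- handle (a point): grip point on the upright round handle at the outer end of the lens frame: black, 16 mm across, standing from 197 to 250 mm above the worktop; this point is 225 mm above it, 210 mm from the post's axis
- bench_vice: the blue bench vice, fixed to the worktop between the blank and the cradle; origin at its foot. With its handle it covers about x -90 to +75 mm and y -65 to +60 mm from there and is 133 mm high
- eraser: loose eraser, 23 x 50 x 13 mm, on the worktop in front of the vice; origin under its centre; not to be moved by more than 2 cm
- spray_cap: loose ribbed cap, 49 mm across, 38 mm high, on the worktop left of the cradle; origin under its centre; not to be moved by more than 2 cm
Not all that is in view belongs to the job. Leave any orange look-alike of the part that bears pocket alone.

How it is judged:
On the way, in this order (a step that is already met when the one before it is completed fails the run):
1. the magnifier's lens is swung clear of the cradle while the blank still lies on the worktop (horizontal distance between lens and pocket above 0.145 m and height (world z) of blank_center below 0.03 m), for 0.2 s.
2. the blank is lifted off the worktop (height (world z) of blank_center above 0.05 m), for 0.2 s.
At the end, for the whole second after the job is handed in: Blank held still and level, underside 3-20 mm above the cradle's top face, centre within 9 mm of the pocket's centre, lengths aligned within 0.1 rad, touching neither cradle nor magnifier; lens at least 14.5 cm horizontally from the pocket's centre; short block, eraser and cap moved under 2 cm (horizontal distance between lens and pocket above 0.145 m and horizontal distance between blank_center and pocket below 0.009 m and angle between the y axis of blank_center and the x axis of pocket, either way round below 0.1 rad and angle between blank_center's own z axis and vertical below 0.12 rad and z of blank_center in the frame of pocket between 0.022 and 0.039 m and contact force between blank and cradle below 0.1 N and contact force between blank and magnifier below 0.1 N and contact force between blank and the fingers above 1 N and linear speed of blank below 0.02 m/s and distance of each of short_block_center, eraser, spray_cap from where it was at the start of the episode below 0.02 m); the arm keeps its last pose, push and grip.
It fails at once if the blank touches the cradle (contact force between blank and cradle above 0.5 N).
It fails at once if the blank is knocked against the vice (contact force between blank and bench_vice above 1 N).
It fails at once if the short block is disturbed (distance of short_block_center from where it was at the start of the episode above 0.02 m).
It fails at once if the eraser is disturbed (distance of eraser from where it was at the start of the episode above 0.02 m).
It fails at once if the ribbed cap is disturbed (distance of spray_cap from where it was at the start of the episode above 0.02 m).
It also fails if it takes over 61 s, if anything falls off the work surface, if the arm or the gripper's body presses on something with over 40 N, if the wrist force passes 120 N, or if a joint passes its speed limit or range.

## Working session

There is one attempt and no reset: what is moved stays moved. The work goes in short steps, Python scripts to look and compute and a tool call to move; the robot and the scene stay as the last step left them, time stands still between calls to the robot, and variables do not carry over. Pictures are saved under pics/ and viewed, and the job is handed in when it is done.

Besides the shell and the picture viewer there is one more tool, called after "Call:" as name([rows], argument=value, ...), one row to a line, values as JSON. drive_tool: Moves the arm, as the interface text tells. Its arguments: {"type":"object","properties":{"increments":{"type":"array"},"squeeze":{"type":"number"}},"required":["increments"]}

```bash
mkdir -p pics
python3 - <<'E'
from workcell import bot
import cv2,numpy as np
np.set_printoptions(precision=4,suppress=True)
s=bot.observe();print(s)
for n in ["scene","side","wrist"]:
    im=bot.read_camera(n);cv2.imwrite(f"pics/{n}0.png",im[:,:,::-1]);m=bot.camera_model(n)
    for k,v in m.items(): print(n,k,np.array(v) if not isinstance(v,str) else v)
E
```

```text
{'clock': 0.0, 'joints': array([-0.1081,  0.4778,  0.0224,  1.5564, -0.0115,  1.1093, -0.0831]), 'joint_vel': array([ 0.0002, -0.0006,  0.    ,  0.0016, -0.0015,  0.0008, -0.0006]), 'joint_efforts': array([ -0.0005, -59.6444,   1.6077, -28.1195,   0.0124,   0.0094,
         0.    ]), 'tool_pos': array([ 0.6744, -0.0001,  0.2413]), 'orientation': array([[ 1.    , -0.    , -0.0018],
       [-0.    , -1.    , -0.0002],
       [-0.0018,  0.0002, -1.    ]]), 'contact_force': array([0.7631, 0.694 , 0.5374]), 'torque': array([ 0.0101, -0.0341,  0.0373]), 'finger_gap': 0.9995933026129901}
scene intrinsics [[407.932    0.     254.5193]
 [  0.     407.932  188.8157]
 [  0.       0.       1.    ]]
scene extrinsics [[ 0.8163 -0.3736  0.4406  0.0863]
 [-0.5774 -0.5507  0.6028 -0.6337]
 [ 0.0175 -0.7464 -0.6652  0.8295]
 [ 0.      0.      0.      1.    ]]
side intrinsics [[454.4611   0.     261.7668]
 [  0.     454.4611 192.3045]
 [  0.       0.       1.    ]]
side extrinsics [[-0.8263  0.443  -0.3478  0.9623]
 [ 0.563   0.6671 -0.4878  0.5445]
 [ 0.0159 -0.5989 -0.8007  1.0982]
 [ 0.      0.      0.      1.    ]]
wrist intrinsics [[303.0615   0.     253.8377]
 [  0.     303.0615 184.7778]
 [  0.       0.       1.    ]]
wrist T_tool_cam [[ 1.      0.0003 -0.0006  0.0003]
 [-0.0002  0.9563  0.2923 -0.0746]
 [ 0.0007 -0.2923  0.9563 -0.1328]
 [ 0.      0.      0.      1.    ]]
```

```bash
ls .
```

```text
pics
```

View pics/scene0.png

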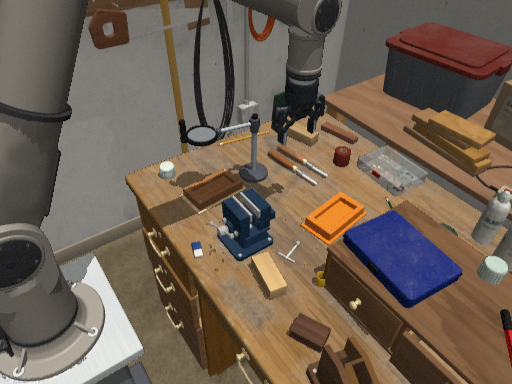

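View pics/side0.png

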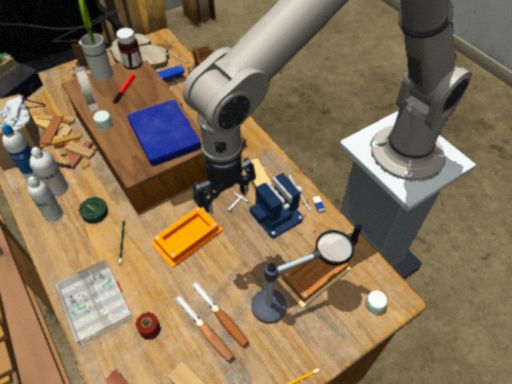

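View pics/wrist0.png

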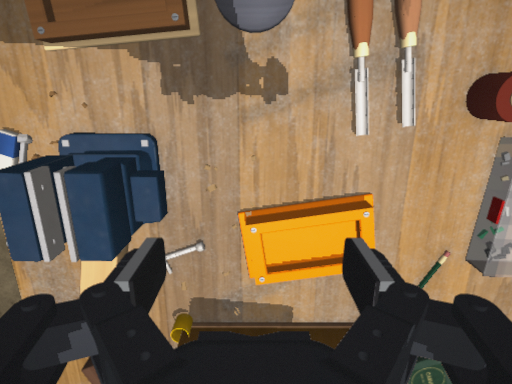

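The scene view shows two candidates for the blank: a pale block at about (267,274) and a dark one at about (310,331). The brown cradle is at (212,187), with the orange look-alike at (335,217). The lens is at (201,134) and the post at (254,148). I'll enlarge these before measuring.

Run:
```python
import cv2
a=cv2.imread("pics/scene0.png")
cv2.imwrite("pics/c1.png",cv2.resize(a[240:384,180:372],None,fx=4,fy=4,interpolation=2))
cv2.imwrite("pics/c2.png",cv2.resize(a[100:228,140:332],None,fx=4,fy=4,interpolation=2))
a=cv2.imread("pics/side0.png")
cv2.imwrite("pics/c3.png",cv2.resize(a[180:330,230:400],None,fx=4,fy=4,interpolation=2))
```

```text
(no output)
```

View pics/c1.png

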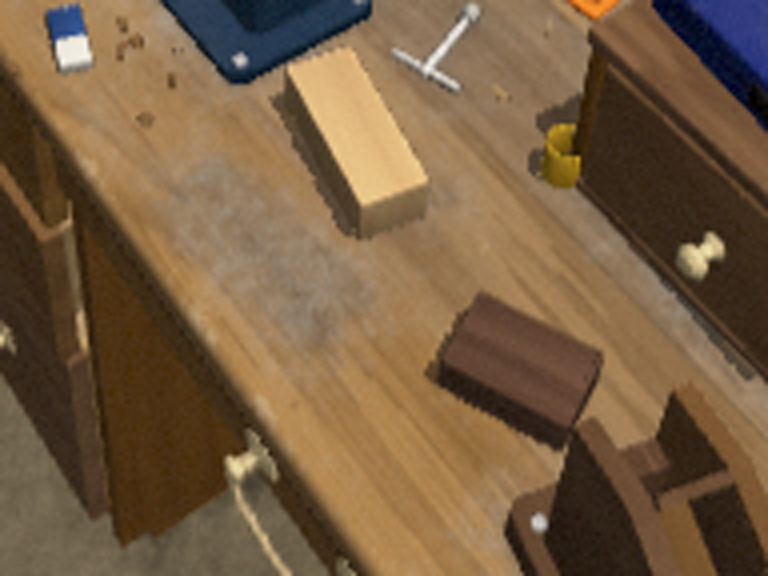

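View pics/c2.png

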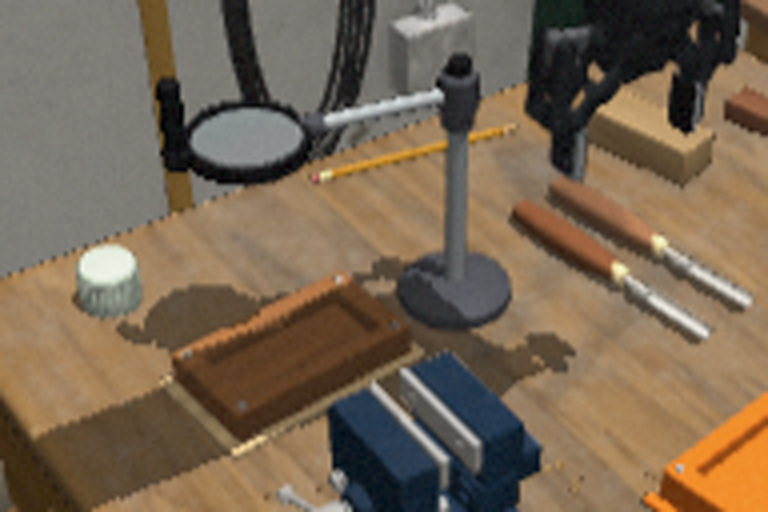

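View pics/c3.png

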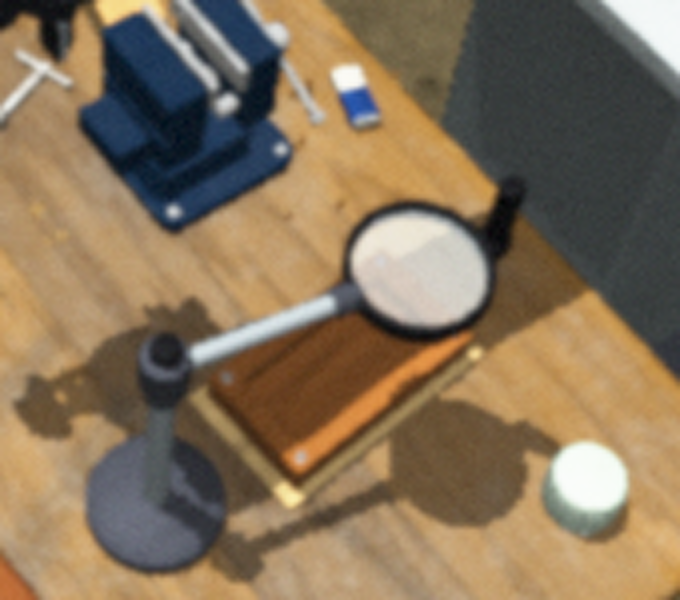

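```bash
cat > h.py <<'E'
import numpy as np,cv2
np.set_printoptions(precision=4,suppress=True)
from workcell import bot
def cam(n,s=None):
    m=bot.camera_model(n);K=np.array(m["intrinsics"])
    if n=="wrist":
        T=np.eye(4);T[:3,:3]=s["orientation"];T[:3,3]=s["tool_pos"];E=T@np.array(m["T_tool_cam"])
    else:E=np.array(m["extrinsics"])
    return K,E
def ray(c,p):
    K,E=c;d=E[:3,:3]@np.linalg.inv(K)@[p[0],p[1],1];return E[:3,3],d/np.linalg.norm(d)
def onz(c,p,z):
    o,d=ray(c,p);return o+d*(z-o[2])/d[2]
def tri(l):
    A=np.zeros((3,3));b=np.zeros(3);R=[]
    for c,p in l:
        o,d=ray(c,p);P=np.eye(3)-np.outer(d,d);A+=P;b+=P@o;R.append((o,P))
    x=np.linalg.solve(A,b);return x,[round(1000*np.linalg.norm(P@(x-o)),1) for o,P in R]
def proj(c,X):
    K,E=c;X=np.atleast_2d(X);q=(X-E[:3,3])@E[:3,:3]@K.T;return q[:,:2]/q[:,2:]
def cr(p,ox,oy,f=4): return ((p[0]+.5)/f-.5+ox,(p[1]+.5)/f-.5+oy)
E
python3 - <<'E'
from h import *
S=cam("scene");D=cam("side")
for nm,pts,z in [("pale",[(287,66),(346,48),(428,184),(360,206)],.038),("dark",[(482,292),(602,352),(562,432),(447,353)],.028)]:
    P=np.array([onz(S,cr(p,180,240),z) for p in pts]);print(nm,P[:,:2],P.mean(0),[np.linalg.norm(P[i]-P[i-1]).round(4) for i in range(4)])
P=np.array([onz(S,cr(p,140,100),.032) for p in [(186,353),(340,279),(397,325),(241,406)]]);print("rivets",P,P.mean(0))
print("siderivets",[onz(D,cr(p,230,180),.032) for p in [(300,457),(227,378)]])
print("sidebase",[onz(D,cr(p,230,180),.008) for p in [(475,353),(290,497)]])
for n,a,b in [("posttop",(459,60),(166,345)),("foot",(455,286),(157,500)),("lens",(248,138),(420,267)),("htop",(168,82),(514,185)),("hbot",(175,165),(498,250))]:
    print(n,tri([(S,cr(a,140,100)),(D,cr(b,230,180))]))
print("cap",onz(S,cr((108,262),140,100),.038),onz(D,cr((587,470),230,180),.038))
print("eraser",onz(S,cr((70,40),180,240),.013),onz(D,cr((356,95),230,180),.013))
print("vice corners base",onz(D,cr((283,150),230,180),.01),onz(D,cr((175,212),230,180),.01),onz(S,cr((240,60),180,240),.01))
E
```

```text
pale [[ 0.4604 -0.1155]
 [ 0.4988 -0.1246]
 [ 0.478  -0.2322]
 [ 0.4367 -0.2219]] [ 0.4685 -0.1735  0.038 ] [np.float64(0.109), np.float64(0.0395), np.float64(0.1096), np.float64(0.0425)]
dark [[ 0.4632 -0.2995]
 [ 0.493  -0.3639]
 [ 0.4449 -0.3852]
 [ 0.4241 -0.317 ]] [ 0.4563 -0.3414  0.028 ] [np.float64(0.0428), np.float64(0.071), np.float64(0.0525), np.float64(0.0713)]
rivets [[0.4508 0.2049 0.032 ]
 [0.5901 0.2148 0.032 ]
 [0.5963 0.1445 0.032 ]
 [0.4561 0.133  0.032 ]] [0.5233 0.1743 0.032 ]
siderivets [array([0.589 , 0.2181, 0.032 ]), array([0.5949, 0.1483, 0.032 ])]
sidebase [array([0.4379, 0.2169, 0.008 ]), array([0.6024, 0.2288, 0.008 ])]
posttop (array([0.6748, 0.1818, 0.2157]), [np.float64(0.9), np.float64(0.9)])
foot (array([0.6749, 0.1825, 0.0082]), [np.float64(1.6), np.float64(1.6)])
lens (array([0.5179, 0.212 , 0.1918]), [np.float64(1.5), np.float64(1.5)])
htop (array([0.4684, 0.2219, 0.2488]), [np.float64(1.0), np.float64(1.0)])
hbot (array([0.4674, 0.2249, 0.1814]), [np.float64(1.3), np.float64(1.3)])
cap [0.4487 0.3267 0.038 ] [0.4474 0.3268 0.038 ]
eraser [ 0.3694 -0.0028  0.013 ] [0.3747 0.0092 0.013 ]
vice corners base [0.4473 0.0167 0.01  ] [0.5421 0.0163 0.01  ] [ 0.4516 -0.0761  0.01  ]
```

The pale block measures 110 x 41 mm and the dark one 71 x 48 mm, so the pale block is the blank, centred at (0.469, -0.174). The other measurements are consistent too: post to handle is 0.211 m, and the cap agrees in both views. Next I'll go above the handle.

Call:
drive_tool([
  [[0,0,0,0,0,-60,0],[0,0,0,-41,-45,0,0],[0,0,0,-41,-45,0,0],[0,0,0,-41,-45,0,0],[0,0,0,-41,-45,0,0],[0,0,0,-41,-45,0,0],[0,0,-10,0,0,0,0.3],[0,0,-10,0,0,0,0.3],[0,0,-10,0,0,0,0.3],[0,0,-10,0,0,0,0.3],[0,0,-10,0,0,0,0.3],[0,0,-10,0,0,0,0.3]],
], squeeze=25)

```text
clock: 1.65
tool_pos: [0.4616, 0.2315, 0.3008]
orientation: [[0.469, 0.883, -0.005], [0.883, -0.469, -0.002], [-0.004, -0.004, -1.0]]
contact_force: [0.3, -0.5, 0.5]
finger_gap: 0.704
```

Call:
drive_tool([
  [[0,0,-8.5,0,0,0,0.3],[0,0,-8.5,0,0,0,0.3],[0,0,0,0,0,0,0.3]],
])

```text
clock: 2.02
tool_pos: [0.461, 0.231, 0.3001]
orientation: [[0.181, 0.983, -0.006], [0.983, -0.181, -0.003], [-0.004, -0.006, -1.0]]
contact_force: [-0.7, 0.1, -0.5]
finger_gap: 0.696
```

```bash
cat >> h.py <<'E'
def rel(t,yaw=None):
    s=bot.observe();R=s["orientation"];d=R.T@(np.array(t)-s["tool_pos"])*1000
    y0=np.arctan2(R[1,0],R[0,0]);out=["pos",s["tool_pos"],"yaw",np.degrees(y0).round(2),"shift",d.round(1)]
    Rd=np.array([[np.cos(yaw if yaw is not None else y0),np.sin(yaw if yaw is not None else y0),0],[np.sin(yaw if yaw is not None else y0),-np.cos(yaw if yaw is not None else y0),0],[0,0,-1]])
    out+=["turn",np.degrees(cv2.Rodrigues(R.T@Rd)[0].ravel()).round(1),"gap",s["finger_gap"],"t",s["clock"],"F",s["contact_force"]];print(*out)
E
python3 - <<'E'
from h import *
rel([.468,.2235,.222],np.radians(79))
s=bot.observe();im=bot.read_camera("wrist");cv2.imwrite("pics/w1.png",im[:,:,::-1])
c=cam("wrist",s);print(proj(c,[[.468,.2235,.25],[.468,.2235,.2]]))
E
```

```text
pos [0.461  0.231  0.3001] yaw 79.55 shift [-5.8  8.7 78. ] turn [-0.3  0.2  0.5] gap 0.6964456417575218 t 2.025 F [-0.719   0.1267 -0.5181]
[[244.7502 224.1684]
 [246.773  198.988 ]]
```

View pics/w1.png

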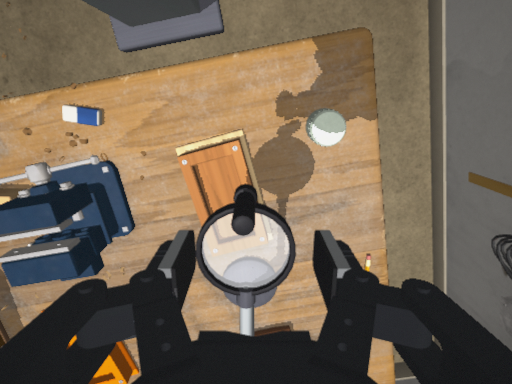

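The wrist view shows the handle top at about (244,225), where (244.8,224.2) was predicted. I'll line up, descend and grip.

Call:
drive_tool([
  [[0,0,0.5,-6,9,0,0.3],[0,0,0,0,0,26,0.3],[0,0,0,0,0,26,0.3],[0,0,0,0,0,26,0.3],[0,0,0,0,0,0,1],[0,0,0,0,0,0,1],[0,0,0,0,0,0,1],[0,0,0,0,0,0,1],[0,0,0,0,0,0,1],[0,0,0,0,0,0,1]],
])

```text
clock: 3.32
tool_pos: [0.4724, 0.2203, 0.2219]
orientation: [[0.208, 0.978, -0.002], [0.978, -0.208, -0.002], [-0.003, -0.002, -1.0]]
contact_force: [1.0, 0.6, -6.1]
finger_gap: 0.176
```

Run:
```python
from h import *
rel([.468,.2235,.222],np.radians(79))
# chord steps in tool frame: rotating by dth clockwise about post each row
for d in (10,7): 
    t=np.radians(d);print(210*np.sin(t),210*(1-np.cos(t)))
```

```text
pos [0.4724 0.2203 0.2219] yaw 78.0 shift [ 2.2 -5.  -0.1] turn [-0.1  0.1 -1. ] gap 0.17646669071438012 t 3.325 F [ 0.9995  0.5781 -6.0737]
36.46611731005537 3.1903718674363155
25.59256211508097 1.5653081553223835
```

Call:
drive_tool([
  [[0,0,4,14,1,0,1],[0,0,8,29,2,0,1],[0,0,8,29,2,0,1],[0,0,8,29,2,0,1],[0,0,8,29,2,0,1]],
])

```text
clock: 3.95
tool_pos: [0.5345, 0.3334, 0.2218]
orientation: [[0.755, 0.656, -0.009], [0.656, -0.755, -0.004], [-0.009, -0.003, -1.0]]
contact_force: [0.8, -2.7, -2.6]
finger_gap: 0.178
```

Run:
```python
from h import *
s=bot.observe();p=s["tool_pos"];v=p[:2]-[.675,.182];print("r",np.hypot(*v),"th",np.degrees(np.arctan2(v[1],-v[0])))
rel([.675-.205*np.cos(1.4),.182+.205*np.sin(1.4),.222],np.radians(90-80))
```

```text
r 0.20653775712387423 th 47.13686876466349
pos [0.5345 0.3334 0.2218] yaw 41.0 shift [112.9  31.1  -1.3] turn [-0.   0.6 31. ] gap 0.1777488112444214 t 3.95 F [ 0.7857 -2.723  -2.6064]
```

Going well. I'll finish the swing, release and rise.

Call:
drive_tool([
  [[0,0,8,29,2,0,1],[0,0,8,29,2,0,1],[0,0,8,29,2,0,1],[0,0,7,25,2,0,1],[0,0,0,0,0,0,1],[0,0,0,0,0,0,0.35],[0,0,0,0,0,0,0.35],[0,0,0,0,0,0,0.35]],
])

```text
clock: 4.95
tool_pos: [0.6363, 0.385, 0.2236]
orientation: [[0.986, 0.164, -0.008], [0.164, -0.986, -0.002], [-0.008, 0.001, -1.0]]
contact_force: [-0.3, 1.0, -0.2]
finger_gap: 0.65
```

Run:
```python
from h import *
s=bot.observe();p=s["tool_pos"];v=p[:2]-[.675,.182];th=np.arctan2(v[1],-v[0]);print("r",np.hypot(*v),"th",np.degrees(th))
L=np.array([.675-.16*np.cos(th),.182+.16*np.sin(th)]);print(L,np.hypot(*(L-[.5233,.1743])))
rel([.675-.205*np.cos(1.4),.182+.205*np.sin(1.4),.222],np.radians(90-80))
```

```text
r 0.20661206649058272 th 79.21381497878114
[0.6451 0.3392] 0.20495830362130762
pos [0.6363 0.385  0.2236] yaw 9.44 shift [3.6 1.6 1.5] turn [ 0.1  0.5 -0.6] gap 0.6495337041654029 t 4.95 F [-0.2821  1.0236 -0.1645]
```

Call:
drive_tool([
  [[0,0,0,0,0,-50,0.35],[0,0,0,0,0,-50,0.2],[0,0,0,-40,45,0,0],[0,0,0,-40,45,0,0],[0,0,0,-40,45,0,0],[0,0,0,-20,0,0,0],[0,0,0,0,0,0,0]],
])

```text
clock: 5.82
tool_pos: [0.5166, 0.2238, 0.3306]
orientation: [[0.986, 0.168, -0.004], [0.168, -0.986, 0.0], [-0.004, -0.001, -1.0]]
contact_force: [0.0, 0.7, 0.9]
finger_gap: 1.0
```

Run:
```python
from h import *
rel([.52,.23,.32],0.073)
s=bot.observe()
for n in ["wrist","scene","side"]:
    cv2.imwrite(f"pics/{n}2.png",bot.read_camera(n)[:,:,::-1])
np.savez("w2.npz",R=s["orientation"],p=s["tool_pos"])
```

```text
pos [0.5166 0.2238 0.3306] yaw 9.65 shift [ 4.4 -5.6 10.6] turn [-0.   0.2  5.5] gap 0.9998034489105431 t 5.825 F [0.0272 0.7134 0.9174]
```

View pics/wrist2.png

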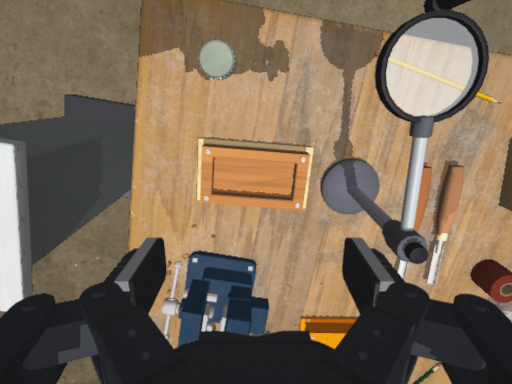

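View pics/scene2.png

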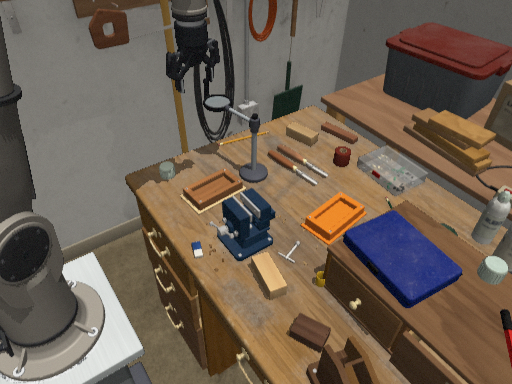

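The lens is clear of the cradle and the cap hasn't moved. The cradle's four rivets are visible in both the wrist and scene views, so I'll refine its pose from those.

Run:
```python
import cv2
a=cv2.imread("pics/wrist2.png");cv2.imwrite("pics/c4.png",cv2.resize(a[130:220,190:322],None,fx=6,fy=6,interpolation=2))
a=cv2.imread("pics/scene2.png");cv2.imwrite("pics/c5.png",cv2.resize(a[160:225,170:260],None,fx=8,fy=8,interpolation=2))
```

```text
(no output)
```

View pics/c4.png

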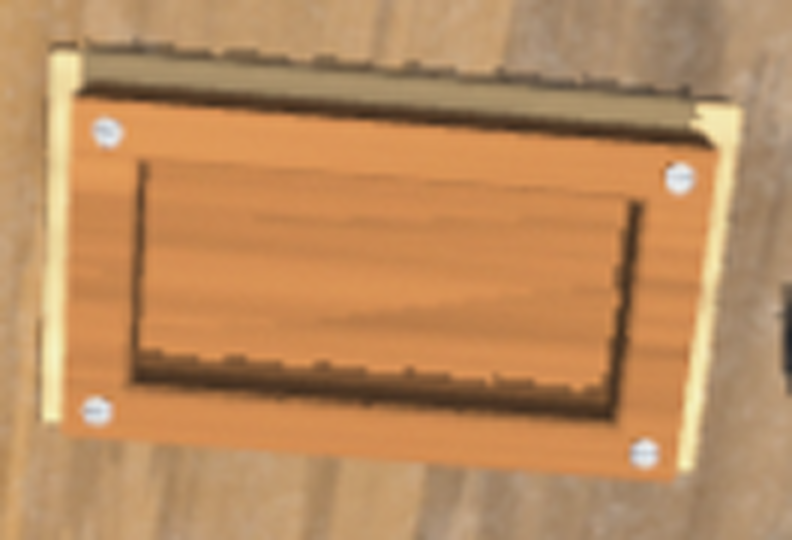

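View pics/c5.png

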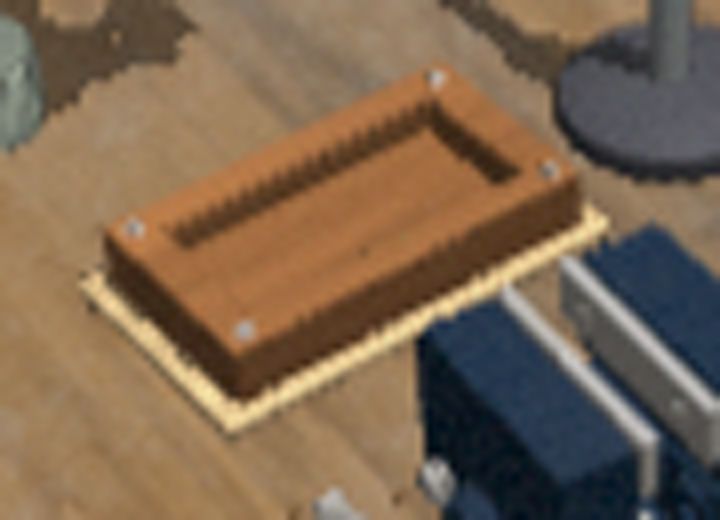

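Run:
```python
from h import *
z=np.load("w2.npz");W=cam("wrist",dict(orientation=z["R"],tool_pos=z["p"]));S=cam("scene")
def rep(n,P):
    a=np.arctan2(*(P[1]-P[0])[[1,0]]);b=np.arctan2(*(P[2]-P[3])[[1,0]])
    print(n,P.mean(0),"ang",a,b,[np.linalg.norm(P[i]-P[i-1]).round(4) for i in range(4)])
A=[(107,131),(680,178),(645,453),(97,410)]
rep("wrist",np.array([onz(W,cr(p,190,130,6),.032) for p in A]))
B=[(134,229),(436,77),(550,171),(246,330)]
rep("scene",np.array([onz(S,cr(p,170,160,8),.032) for p in B]))
rep("pocketW",np.array([onz(W,cr(p,190,130,6),.032) for p in [(140,160),(642,202),(615,418),(132,383)]]))
T=[tri([(W,cr(a,190,130,6)),(S,cr(b,170,160,8))]) for a,b in zip(A,B)]
P=np.array([t[0] for t in T]);rep("tri",P);print(P[:,2],[t[1][0] for t in T])
```

```text
wrist [0.5229 0.1762 0.032 ] ang 0.0864433032669233 0.08699194012977578 [np.float64(0.0712), np.float64(0.1385), np.float64(0.0711), np.float64(0.1387)]
scene [0.5231 0.1746 0.032 ] ang 0.09473341731158058 0.08552180590464224 [np.float64(0.0703), np.float64(0.1392), np.float64(0.0716), np.float64(0.1375)]
pocketW [0.5227 0.177  0.032 ] ang 0.08448726968749164 0.09365823681577527 [np.float64(0.0569), np.float64(0.1219), np.float64(0.0558), np.float64(0.1215)]
tri [0.5233 0.1758 0.031 ] ang 0.08789394430977074 0.08745240060028607 [np.float64(0.0712), np.float64(0.1388), np.float64(0.0713), np.float64(0.1385)]
[0.0305 0.0313 0.0308 0.0314] [np.float64(0.4), np.float64(0.4), np.float64(0.0), np.float64(0.6)]
```

Call:
drive_tool([
  [[0,0,0,-17.5,55,0,0],[0,0,0,-17.5,55,0,0],[0,0,0,-17.5,55,0,0],[0,0,0,-17.5,55,0,0],[0,0,0,-17.5,55,0,0],[0,0,0,-17.5,55,0,0],[0,0,10.5,0,0,0,0],[0,0,10.5,0,0,0,0],[0,0,0,0,0,0,0]],
])

```text
clock: 7.1
tool_pos: [0.4787, -0.1261, 0.3285]
orientation: [[0.982, -0.19, -0.003], [-0.19, -0.982, -0.003], [-0.002, 0.003, -1.0]]
contact_force: [-1.0, 1.1, -0.6]
finger_gap: 0.995
```

Run:
```python
from h import *
s=bot.observe();np.savez("w3.npz",R=s["orientation"],p=s["tool_pos"])
im=bot.read_camera("wrist")[:,:,::-1];cv2.imwrite("pics/w3.png",im)
rel([.4685,-.1735,.33],-.2)
c=cam("wrist",s);q=proj(c,[.4685,-.1735,.038])[0];print(q)
```

```text
pos [ 0.4788 -0.1258  0.3285] yaw -10.85 shift [-1.1 48.7 -1.4] turn [0.2 0.1 0.6] gap 1.0012284940789797 t 7.15 F [ 0.6323 -0.1933 -1.1201]
[253.5486 179.8941]
```

View pics/w3.png

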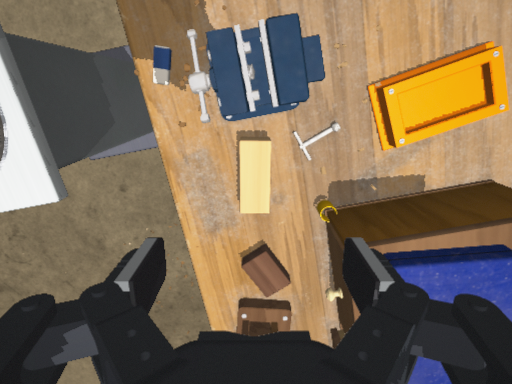

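Run:
```python
import cv2
a=cv2.imread("pics/w3.png");cv2.imwrite("pics/c6.png",cv2.resize(a[120:310,200:330],None,fx=4,fy=4,interpolation=2)[:600])
```

```text
(no output)
```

View pics/c6.png

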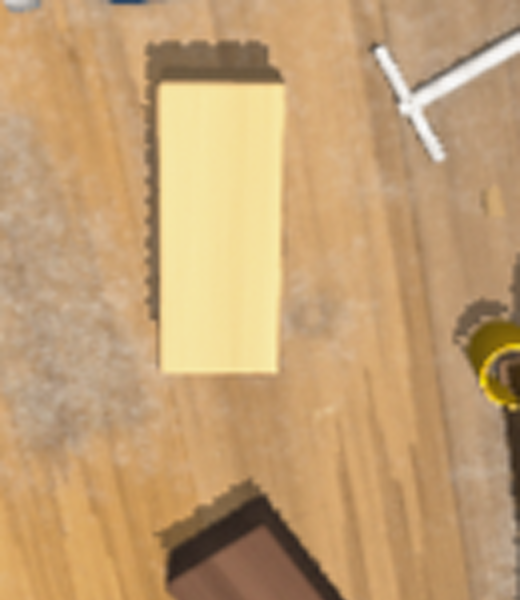

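Run:
```python
from h import *
z=np.load("w3.npz");W=cam("wrist",dict(orientation=z["R"],tool_pos=z["p"]))
P=np.array([onz(W,cr(p,200,120),.038) for p in [(158,83),(284,83),(279,374),(160,374)]])
print(P,P.mean(0),[np.linalg.norm(P[i]-P[i-1]).round(4) for i in range(4)])
m=(P[0]+P[1]-P[2]-P[3])[:2];print("y ang from world y",np.degrees(np.arctan2(-m[0],m[1])))
c=P.mean(0);rel([c[0],c[1],.10],np.arctan2(-m[0],m[1]))
```

```text
[[ 0.4597 -0.1132  0.038 ]
 [ 0.5029 -0.1215  0.038 ]
 [ 0.482  -0.2291  0.038 ]
 [ 0.438  -0.2207  0.038 ]] [ 0.4706 -0.1711  0.038 ] [np.float64(0.1096), np.float64(0.044), np.float64(0.1096), np.float64(0.0448)]
y ang from world y -11.205812223072199
pos [ 0.4788 -0.1258  0.3285] yaw -10.85 shift [  1.   45.3 228.6] turn [0.2 0.1 0.4] gap 1.0012284940789797 t 7.15 F [ 0.6323 -0.1933 -1.1201]
```

The blank measures 109.6 x 44.4 mm with its centre at (0.4706, -0.1711), and the dark block is clearly the shorter one. I'll descend over it.

Call:
drive_tool([
  [[0,0,0,1,45,0,0],[0,0,0.4,0,0,50,0],[0,0,0,0,0,50,0],[0,0,0,0,0,50,0],[0,0,0,0,0,40,0],[0,0,0,0,0,0,0]],
])

```text
clock: 7.9
tool_pos: [0.4768, -0.1694, 0.1346]
orientation: [[0.986, -0.164, 0.002], [-0.164, -0.986, -0.004], [0.003, 0.004, -1.0]]
contact_force: [-0.7, 0.6, 0.8]
finger_gap: 0.995
```

Run:
```python
from h import *
rel([.4706,-.1711,.018],np.radians(-11.2))
s=bot.observe();np.savez("w4.npz",R=s["orientation"],p=s["tool_pos"])
im=bot.read_camera("wrist")[:,:,::-1];cv2.imwrite("pics/w4.png",im)
```

```text
pos [ 0.4768 -0.1694  0.1346] yaw -9.46 shift [ -6.2   2.3 116.5] turn [ 0.2 -0.2  1.7] gap 0.9954795617954068 t 7.9 F [-0.7194  0.551   0.7534]
```

View pics/w4.png

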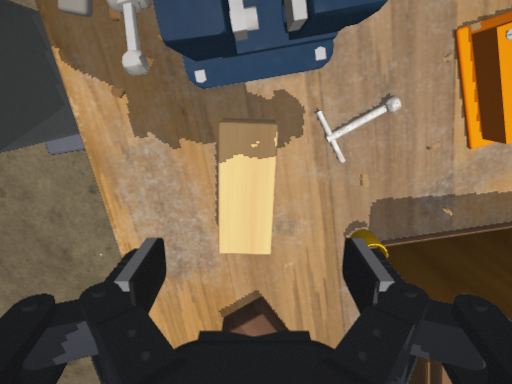

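Run:
```python
from h import *
z=np.load("w4.npz");W=cam("wrist",dict(orientation=z["R"],tool_pos=z["p"]))
P=np.array([onz(W,p,.038) for p in [(219,122),(277.5,122),(271.5,253.5),(219.5,253.5)]])
print(P.mean(0),[np.linalg.norm(P[i]-P[i-1]).round(4) for i in range(4)])
m=(P[0]+P[1]-P[2]-P[3])[:2];print("y ang from world y",np.degrees(np.arctan2(-m[0],m[1])))
```

```text
[ 0.4713 -0.1706  0.038 ] [np.float64(0.1101), np.float64(0.0435), np.float64(0.1102), np.float64(0.0443)]
y ang from world y -10.9858605782835
```

Both looks agree to within 1 mm. I'll centre over the blank, descend, and check before closing.

Call:
drive_tool([
  [[0,0,1.6,-6,2,30,0],[0,0,0,0,0,40,0],[0,0,0,0,0,20,0],[0,0,0,0,0,0,0]],
])

```text
clock: 8.45
tool_pos: [0.482, -0.1721, 0.0526]
orientation: [[0.983, -0.185, 0.022], [-0.185, -0.983, -0.007], [0.023, 0.003, -1.0]]
contact_force: [-0.0, -0.4, -0.2]
finger_gap: 1.003
```

Run:
```python
from h import *
rel([.471,-.1708,.018],np.radians(-11.1))
```

```text
pos [ 0.482  -0.1721  0.0526] yaw -10.64 shift [-11.9   0.7  34.4] turn [ 0.1 -1.3  0.5] gap 1.0027284854672616 t 8.45 F [-0.0302 -0.3697 -0.2307]
```

Run:
```python
from h import *
s=bot.observe();print(s["joints"],s["joint_vel"])
```

```text
[ 0.0327  0.4879  0.2319  2.1147 -0.2095  0.5368  0.2309] [-0.0027 -0.0325  0.0048 -0.0257  0.0075  0.0144  0.0038]
```

Call:
drive_tool([
  [[0.1,-1.3,0.5,-12,1,0,0],[0,0,0,0,0,0,0],[0,0,0,0,0,0,0]],
])

```text
clock: 8.82
tool_pos: [0.4724, -0.1714, 0.0566]
orientation: [[0.981, -0.192, 0.005], [-0.192, -0.981, -0.001], [0.006, 0.0, -1.0]]
contact_force: [0.5, -0.3, -0.3]
finger_gap: 0.998
```

Run:
```python
from h import *
rel([.471,-.1708,.018],np.radians(-11.1))
s=bot.observe();print(s["joints"],s["joint_vel"])
```

```text
pos [ 0.4724 -0.1714  0.0566] yaw -11.1 shift [-1.7 -0.3 38.6] turn [ 0.  -0.3  0. ] gap 0.9984108895958398 t 8.825 F [ 0.4567 -0.3006 -0.3499]
[ 0.0303  0.4765  0.2389  2.1222 -0.2062  0.5586  0.2248] [ 0.0004 -0.0132  0.0049  0.0035  0.0034  0.0137 -0.0028]
```

That was only lag from the fast moves, so I'll descend slower.

Call:
drive_tool([
  [[0,-0.3,0,-2,0,13,0],[0,0,0,0,0,13,0],[0,0,0,0,0,8,0],[0,0,0,0,0,0,0],[0,0,0,0,0,0,0]],
])

```text
clock: 9.45
tool_pos: [0.4702, -0.1709, 0.0198]
orientation: [[0.981, -0.192, -0.001], [-0.192, -0.981, -0.0], [-0.001, 0.0, -1.0]]
contact_force: [0.7, 0.8, -0.0]
finger_gap: 1.004
```

Run:
```python
from h import *
rel([.471,-.1708,.018],np.radians(-11.1))
```

```text
pos [ 0.4702 -0.1709  0.0198] yaw -11.08 shift [ 0.7 -0.2  1.8] turn [0. 0. 0.] gap 1.0042386881789265 t 9.45 F [ 0.6798  0.7788 -0.0313]
```

Call:
drive_tool([
  [[0,0,0,0.5,0,2,0],[0,0,0,0,0,0,1],[0,0,0,0,0,0,1],[0,0,0,0,0,0,1],[0,0,0,0,0,0,1],[0,0,0,0,0,0,1],[0,0,0,0,0,0,1]],
], squeeze=50)

```text
clock: 10.32
tool_pos: [0.4713, -0.1711, 0.0185]
orientation: [[0.981, -0.192, 0.001], [-0.192, -0.981, -0.0], [0.001, 0.0, -1.0]]
contact_force: [-0.0, 0.3, -0.0]
finger_gap: 0.522
```

Run:
```python
from h import *
rel([.471,-.1708,.018],np.radians(-11.1))
```

```text
pos [ 0.4713 -0.1711  0.0185] yaw -11.08 shift [-0.4 -0.2  0.4] turn [ 0. -0.  0.] gap 0.521634137482087 t 10.325 F [-0.0493  0.27   -0.0223]
```

Call:
drive_tool([
  [[0,0,0,0,0,-12,1],[0,0,0,0,0,-20,1],[0,0,0,0,0,-25,1],[0,0,0,0,0,-30,1],[0,0,0,0,0,-30,1],[0,0,0,0,0,-30,1],[0,0,0,0,0,-30,1],[0,0,0,0,0,-30,1],[0,0,0,0,0,-30,1],[0,0,0,0,0,0,1]],
])

```text
clock: 11.58
tool_pos: [0.4691, -0.1715, 0.2692]
orientation: [[0.981, -0.194, 0.003], [-0.194, -0.981, 0.0], [0.003, -0.001, -1.0]]
contact_force: [0.2, -0.2, -1.1]
finger_gap: 0.518
```

Run:
```python
from h import *
rel([.523,.10,.27],np.radians(5-90))
cv2.imwrite("pics/s5.png",bot.read_camera("scene")[:,:,::-1])
```

```text
pos [ 0.4691 -0.1715  0.2692] yaw -11.2 shift [   0.1 -276.8   -0.6] turn [-0.2 -0.1 73.8] gap 0.5180572876554908 t 11.575 F [ 0.2168 -0.2466 -1.1349]
```

View pics/s5.png

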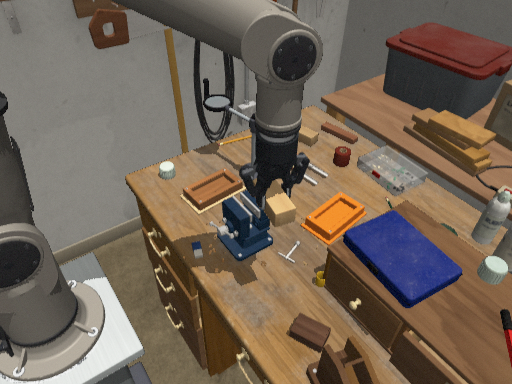

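The blank is held. I'll turn it to yaw +95°, which keeps the camera side away from the post, and then carry it across high.

Call:
drive_tool([
  [[0,0,-9,0,0,0,1],[0,0,-9.7,0,0,0,1],[0,0,-9.7,0,0,0,1],[0,0,-9.7,0,0,0,1],[0,0,-9.7,0,0,0,1],[0,0,-9.7,0,0,0,1],[0,0,-9.7,0,0,0,1],[0,0,-9.7,0,0,0,1],[0,0,-9.7,0,0,0,1],[0,0,-9.7,0,0,0,1],[0,0,-8,0,0,0,1],[0,0,0,0,0,0,1]],
])

```text
clock: 13.12
tool_pos: [0.4556, -0.1684, 0.2527]
orientation: [[-0.112, 0.993, -0.029], [0.994, 0.112, 0.007], [0.01, -0.029, -1.0]]
contact_force: [0.2, 0.2, -0.5]
finger_gap: 0.519
```

Run:
```python
from h import *
rel([.523,.1757,.25],np.radians(95))
```

```text
pos [ 0.4556 -0.1684  0.2527] yaw 96.43 shift [334.3 105.7   3. ] turn [-1.6 -0.5  1.4] gap 0.5191994141828415 t 13.125 F [ 0.2017  0.2284 -0.545 ]
```

Call:
drive_tool([
  [[-1.6,-0.5,1.4,0,0,-8,1],[0,0,0,33,10,0,1],[0,0,0,33,10,0,1],[0,0,0,33,10,0,1],[0,0,0,33,10,0,1],[0,0,0,33,10,0,1],[0,0,0,33,10,0,1],[0,0,0,33,10,0,1],[0,0,0,33,10,0,1],[0,0,0,25,8,0,1],[0,0,0,0,0,0,1]],
])

```text
clock: 14.5
tool_pos: [0.5237, 0.134, 0.2644]
orientation: [[-0.046, 0.999, 0.012], [0.999, 0.046, 0.002], [0.001, 0.012, -1.0]]
contact_force: [-0.6, -1.3, -0.9]
finger_gap: 0.519
```

Run:
```python
from h import *
rel([.523,.1757,.15],np.radians(95))
```

```text
pos [0.5237 0.134  0.2644] yaw 92.65 shift [ 41.6  -0.2 114.4] turn [ 0.7 -0.  -2.3] gap 0.518674351073497 t 14.5 F [-0.5912 -1.3332 -0.9498]
```

Call:
drive_tool([
  [[0.7,0,-2.3,20,0,0,1],[0,0,0,21,0,0,1],[0,0,0,0,0,0,1],[0,0,0,0,0,25,1],[0,0,0,0,0,25,1],[0,0,0,0,0,25,1],[0,0,0,0,0,25,1],[0,0,0,0,0,0,1],[0,0,0,0,0,0,1]],
])

```text
clock: 15.62
tool_pos: [0.5222, 0.1699, 0.1644]
orientation: [[-0.08, 0.997, 0.002], [0.997, 0.08, -0.001], [-0.002, 0.002, -1.0]]
contact_force: [0.7, -0.2, -1.4]
finger_gap: 0.518
```

Run:
```python
from h import *
s=bot.observe();np.savez("w6.npz",R=s["orientation"],p=s["tool_pos"])
for n in ["wrist","scene","side"]:
    cv2.imwrite(f"pics/{n}6.png",bot.read_camera(n)[:,:,::-1])
rel([.523,.1757,.062],np.radians(95))
```

```text
pos [0.5222 0.1703 0.1645] yaw 94.59 shift [  5.4   1.  102.5] turn [ 0.1  0.1 -0.4] gap 0.5211468362659594 t 15.775 F [-0.2125 -0.1414 -1.1314]
```

View pics/wrist6.png

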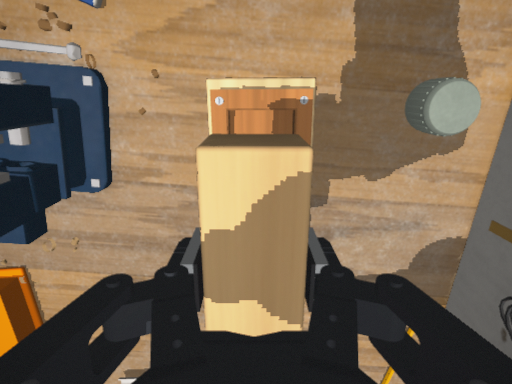

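View pics/scene6.png

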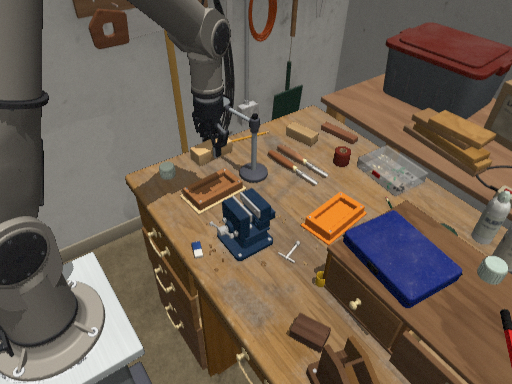

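View pics/side6.png

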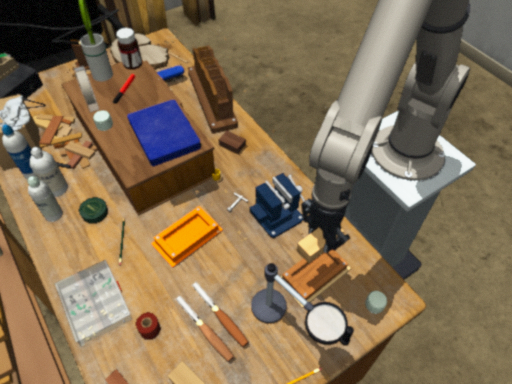

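Run:
```python
import cv2
a=cv2.imread("pics/wrist6.png");cv2.imwrite("pics/c7.png",cv2.resize(a[70:220,180:340],None,fx=4,fy=4,interpolation=2))
a=cv2.imread("pics/wrist6.png");cv2.imwrite("pics/c8.png",cv2.resize(a[220:350,180:340],None,fx=4,fy=4,interpolation=2))
```

```text
(no output)
```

View pics/c7.png

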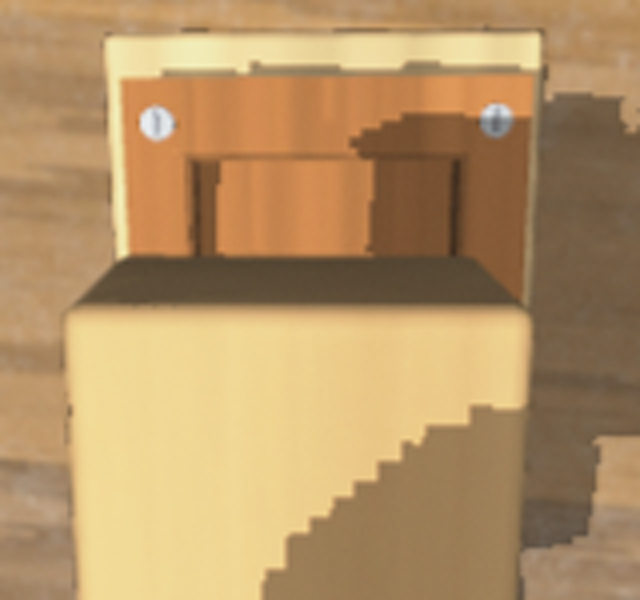

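View pics/c8.png

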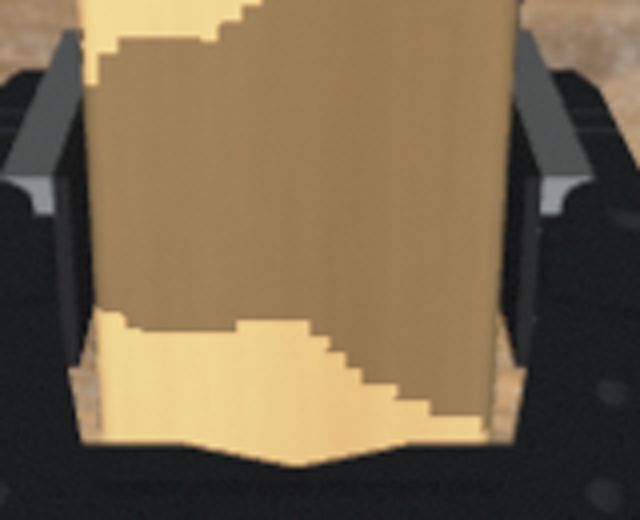

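Run:
```python
from h import *
z=np.load("w6.npz");R,p=z["R"],z["p"];W=cam("wrist",dict(orientation=R,tool_pos=p))
for nm,a,b,dz in [("top",(67,308),(530,308),.0195),("bot",(128,257),(470,257),-.0185)]:
    A=onz(W,cr(a,180,70),p[2]+dz);B=onz(W,cr(b,180,70),p[2]+dz);print(nm,np.linalg.norm(A-B),"mid in tool mm",R.T@((A+B)/2-p)*1000,"ends",R.T@(A-p)*1000,R.T@(B-p)*1000)
l=[onz(W,cr(q,180,70),.032) for q in [(157,124),(496,121)]]
m=(l[0]+l[1])/2;print("rivets",l,np.linalg.norm(l[0]-l[1]),"-> pocket", m[:2]+.0694*np.array([np.cos(.088),np.sin(.088)]))
for q in [(82,20),(103,430)]: print("L",R.T@(onz(W,cr(q,180,220),p[2]+.0195)-p)*1000)
for q in [(517,20),(487,430)]: print("R",R.T@(onz(W,cr(q,180,220),p[2]+.0195)-p)*1000)
```

```text
top 0.043523488612310895 mid in tool mm [  0.1997 -54.696  -19.6124] ends [-21.5621 -54.6852 -19.5763] [ 21.9614 -54.7068 -19.6484]
bot 0.04241864692206509 mid in tool mm [  0.3017 -54.5291  18.3879] ends [-20.9076 -54.5203  18.4231] [ 21.511  -54.5379  18.3528]
rivets [array([0.4574, 0.135 , 0.032 ]), array([0.4511, 0.2061, 0.032 ])] 0.07141975313231684 -> pocket [0.5234 0.1767]
L [-21.8084 -22.7064 -19.5104]
L [-22.054   28.2853 -19.4056]
R [ 22.4462 -22.753  -19.5838]
R [ 21.7471  28.2003 -19.4784]
```

The blank is centred on the TCP to within about 0.5 mm, and the pocket reading is confirmed at (0.523, 0.176). I'll lower in stages.

Call:
drive_tool([
  [[0,0,-0.4,5.5,1,0,1],[0,0,0,0,0,20,1],[0,0,0,0,0,20,1],[0,0,0,0,0,20,1],[0,0,0,0,0,10,1],[0,0,0,0,0,0,1],[0,0,0,0,0,0,1]],
])

```text
clock: 16.65
tool_pos: [0.5265, 0.1803, 0.0975]
orientation: [[-0.091, 0.996, 0.011], [0.996, 0.091, 0.004], [0.003, 0.011, -1.0]]
contact_force: [0.4, -0.2, -1.3]
finger_gap: 0.519
```

Run:
```python
from h import *
rel([.523,.176,.0625],np.radians(95))
```

```text
pos [0.5265 0.1803 0.0975] yaw 95.2 shift [-4.1 -4.3 34.9] turn [ 0.7 -0.2  0.2] gap 0.5194664424977407 t 16.65 F [ 0.4307 -0.1756 -1.2926]
```

Call:
drive_tool([
  [[0.7,-0.2,0.2,-4,-4,0,1],[0,0,0,0,0,0,1],[0,0,0,0,0,10,1],[0,0,0,0,0,8,1],[0,0,0,0,0,6,1],[0,0,0,0,0,0,1],[0,0,0,0,0,0,1]],
])

```text
clock: 17.52
tool_pos: [0.5233, 0.1758, 0.0727]
orientation: [[-0.087, 0.996, -0.0], [0.996, 0.087, -0.001], [-0.001, -0.0, -1.0]]
contact_force: [-0.3, -0.8, -0.1]
finger_gap: 0.52
```

Run:
```python
from h import *
rel([.523,.176,.0625],np.radians(95))
```

```text
pos [0.5233 0.1758 0.0727] yaw 94.97 shift [ 0.2 -0.2 10.2] turn [-0.  0. -0.] gap 0.5199870820173066 t 17.525 F [-0.2539 -0.8009 -0.0745]
```

Call:
drive_tool([
  [[0,0,0,0,0,5,1],[0,0,0,0,0,4,1],[0,0,0,0,0,0,1],[0,0,0,0,0,0,1],[0,0,0,0,0,0,1]],
])

```text
clock: 18.15
tool_pos: [0.5236, 0.176, 0.0634]
orientation: [[-0.087, 0.996, 0.001], [0.996, 0.087, -0.0], [-0.0, 0.001, -1.0]]
contact_force: [0.3, 0.2, 0.0]
finger_gap: 0.519
```

Run:
```python
from h import *
rel([.523,.176,.0625],np.radians(95))
s=bot.observe();np.savez("w7.npz",R=s["orientation"],p=s["tool_pos"])
I={n:bot.read_camera(n)[:,:,::-1] for n in ["wrist","scene","side"]}
for n in I: cv2.imwrite(f"pics/{n}7.png",I[n])
cv2.imwrite("pics/c9.png",cv2.resize(I["scene"][120:250,130:290],None,fx=4.5,fy=4.5,interpolation=2))
cv2.imwrite("pics/c10.png",cv2.resize(I["side"][190:350,250:420],None,fx=3.7,fy=3.7,interpolation=2))
```

```text
pos [0.5236 0.176  0.0634] yaw 94.97 shift [ 0.1 -0.6  0.9] turn [ 0.  0. -0.] gap 0.5187801763562497 t 18.15 F [0.2633 0.1772 0.0482]
```

View pics/c9.png

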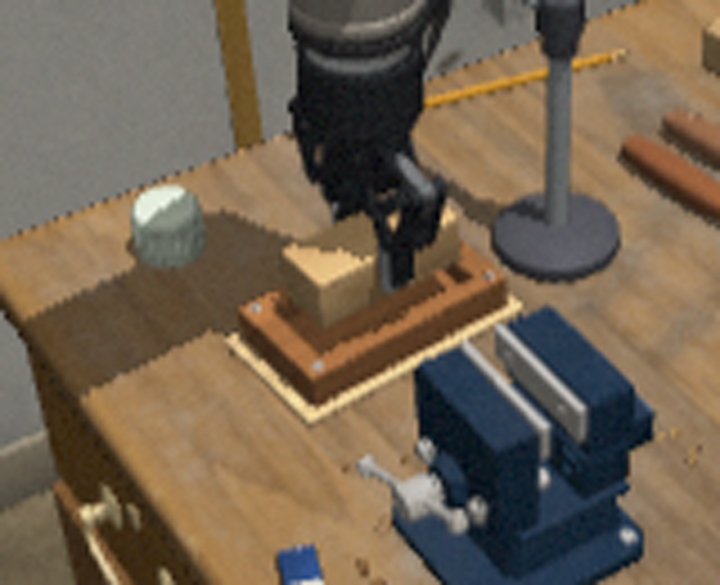

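View pics/c10.png

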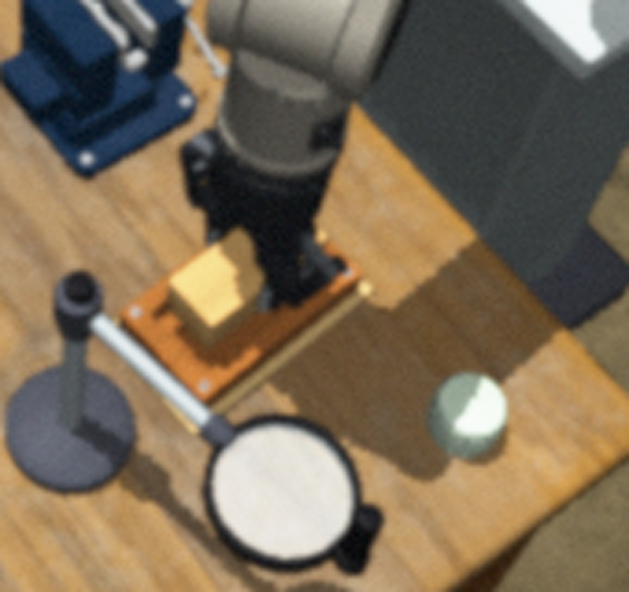

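View pics/wrist7.png

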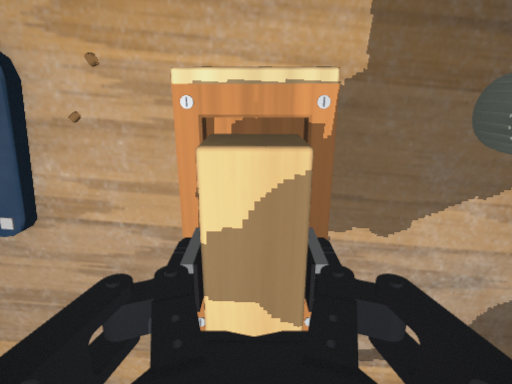

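The wrist view has the cradle's front rivets at (186,102) and (323,102), symmetric about the blank. One last numeric check.

Run:
```python
from h import *
z=np.load("w7.npz");R,p=z["R"],z["p"];W=cam("wrist",dict(orientation=R,tool_pos=p))
l=[onz(W,q,.032) for q in [(186.5,102),(323.5,102),(202,323),(307,323)]]
print(l,np.linalg.norm(l[0]-l[1]));m=np.mean(l,0);print("pocket4",m,"front", ((l[0]+l[1])/2)[:2]+.0694*np.array([np.cos(.088),np.sin(.088)]))
c=p+[0,0,.0005];u=np.array([np.cos(.0875),np.sin(.0875),0]);v=np.array([-u[1],u[0],0])
for n,ox,oy,f in [("scene",130,120,4.5),("side",250,190,3.7)]:
    for nm,s in [("front",-1),("back",1)]:
        P=[c+s*.055*u+a*.0225*v+b*np.array([0,0,.019]) for a in(-1,1) for b in(-1,1)]
        q=proj(cam(n),P);print(n,nm,((q+.5-[ox,oy])*f-.5).round(0).tolist())
print(bot.observe()["joint_vel"])
```

```text
[array([0.4575, 0.1349, 0.032 ]), array([0.4513, 0.2063, 0.032 ]), array([0.5973, 0.1482, 0.032 ]), array([0.5912, 0.217 , 0.032 ])] 0.07163551080475207
pocket4 [0.5243 0.1766 0.032 ] front [0.5235 0.1767]
scene front [[323.0, 329.0], [318.0, 283.0], [283.0, 293.0], [278.0, 247.0]]
scene back [[460.0, 258.0], [459.0, 214.0], [419.0, 225.0], [417.0, 181.0]]
side front [[277.0, 217.0], [284.0, 190.0], [321.0, 261.0], [330.0, 234.0]]
side back [[163.0, 304.0], [167.0, 279.0], [207.0, 351.0], [212.0, 326.0]]
[-0.0002  0.001   0.0001  0.0005 -0.0005  0.0006 -0.0023]
```

Run:
```python
from h import *
bot.close_job()
s=bot.observe();print(s["tool_pos"],s["finger_gap"],s["contact_force"],s["clock"])
```

```text
the job is handed in; nothing more can be done
the job is handed in; nothing more can be done
```

The magnifier is swung aside and the long pale blank is held hovering over the brown cradle's pocket. The job was handed in at about 18.3 s of the 61 s allowed, and it reports no verdict.

- **Magnifier:** I gripped its handle and swung the arm about 60° to the left. The lens is about 0.20 m from the pocket's centre, worked out from the handle's position and the post.
- **Blank:** It measured about 110 x 44 mm, against about 71 mm length for the dark block. I carried it high over the vice with its underside about 0.23 m or more above the worktop.
- **Final position:** By the last checks the blank's centre was within about 1.5 mm of the pocket's. It was level, aligned to within 0.01 rad, and its underside was about 12 mm above the cradle's top face. The force reading was near zero, with the gripper opening still at the blank's width.
- **Agreement between checks:** The wrist and scene cameras put the pocket's centre within 1 to 2 mm of each other, inside the calibration error. The blank's visible corners matched the predicted ones to about a pixel in the scene view.
- **Other objects:** The short block, eraser and cap looked undisturbed in the pictures. I judged this by eye and did not measure them again at the end.

No check failed. Fast moves lagged and tilted the tool by up to about 2°, and I corrected that before the grasp and the final lowering.

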